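# Roll the sealed wooden pattern onto the tape line

### The arm

A 7-joint arm with a two-finger parallel gripper is mounted at the origin on the work surface. World frame = base frame: x ahead of the robot, y to its left, z up, the work surface at z = 0. Lengths are in mm, angles in degrees, forces in N, time in s.
With the tool pointing down it reaches from about 425 to 875 mm from the base axis. Payload 9.9 kg.
Tool frame: the origin (TCP) lies between the finger pads; the fingertips stand 25 mm ahead of it and the grasp point (between the pads) lies 6 mm ahead of it; z points along the fingers, y is the line along which they close (so a half turn about z gives the same grasp; the last joint's range is limited). The gripper opens to 85 mm and grips with 20 to 120 N. Pads are 22 mm wide; open, the fingers measure 114 mm over their backs; the gripper's body (76 mm by 85 mm) begins 54 mm behind the grasp point. The pads swing forward as they close: fully open they stand 13 mm farther back than shut.
Start: joints at [64.24, 32.985, 1.427, 82.34, -0.859, 64.687, -3.237], TCP at [241.45, -630.343, 256.289] pointing down, gripper open.
Joint ranges: [-157.87, 157.87], [-19.46, 123.44], [-87.15, 90], [11.01, 140.99], [-62.26, 242.26], [9.8, 113.94], [-161.44, 161.44]. Speed limits (degrees/s): [127.2, 127.2, 172.46, 172.46, 180, 180, 180].

### API

Orientations are given as [roll, pitch, yaw] about the fixed x, y, z axes, in that order (R = Rz(yaw) Ry(pitch) Rx(roll)).
In Python, from rig import monitor, optics, env, nets gives the robot as it stands. The module is installed in compiled form; this text tells all that it offers.
- The arm moves only by the tool carry_out, never from a script. Its argument "commands" is one flat list of numbers, 7 for each row, row after row: the closure, from 0 (fully open) to 1 (shut), then the shift along the tool's x, y, z in units of 25 mm (1.0 is 25 mm), then the turn, a rotation vector about the tool's x, y, z in units of 5 degrees (1.0 is 5 degrees). In form: [jaw, tx, ty, tz, rx, ry, rz, jaw, tx, ty, tz, rx, ry, rz, ...]. A call has 1 to 8 rows; each row shifts and turns the commanded pose from where the row before left it, along the tool's axes as they then stand; what a row does not reach is not made up. A row lasts 1/10 s, in which the tool goes at most 50 mm and 8.59 degrees, less where a joint would pass 70% of its speed; a pose out of reach is approached as far as the arm can. A call is refused whole if a number of a shift passes 1 or a number of a turn 1, either way. A call with a gripper value outside its range is refused whole. The fingers move at their own pace and stop on an object; the grip force is fixed at half the most. Time passes only in rows, so rows that do not move let the fingers close. It gives the time, the measured TCP pose, the force, the opening and the grip force at its end, in the units of the state.
- monitor.sense(): the state, without advancing time (a new reading comes with each control period).
- optics.camera(name): name is "side" or "top"; returns the picture (400x640x3 uint8, red, green, blue); there is no depth.
- optics.camera_model(name): a dict with "vfov" (degrees; the focal length in pixels is half the picture's height over the tangent of half this angle, whatever the lens; pixels are square), "cx", "cy" (the principal point, pixels), "R" (3x3) and "t" (3): a world point X has camera coordinates R X + t. Camera axes: x right, y down, z forward; pixel columns grow to the right and rows downward; lengths in mm; the calibration is good to about 2 mm. A picture is of the moment at which its call begins. camera_model takes no time and is no camera call.
- env.sign_off(): hands the job in; it is judged then, once.
Trained networks look in the newest picture that a camera, given by its name, has taken for a name from the list of things; names that differ only in an ending like _2 or _b are one class to them, and where a whole thing is asked for, a point or a joint stands for the part that bears it (a point fixed in the world has none). Each returns a list of dicts, best first, with "conf" (0 to 1); they miss things now and then, are a little off and sometimes report something else, mostly with a low value. They report only what shows in the picture. A call takes as long as a camera call. They do not tell look-alikes from the thing itself.
- nets.look_for(camera, thing): "extent" ([left, top, right, bottom] in pixels, round what is visible of it).
The state is a dict: "time": time; "joints": joint angles; "qd": joint speeds; "effort": joint torques, N m; "tcp_pos": TCP position; "orientation": TCP orientation; "ft_force": force on the tool from outside, world axes, zero at the start; "ft_torque": the same for the moment, N m; "width": opening from 0.0 (shut) to 1.0 (fully open); "gripper_force": force on a finger pad.
Only numpy, scipy, OpenCV 4.12 (cv2) and the standard library are available. Lean on these libraries where they do the work, as an engineer would, in place of code of your own. Each camera call takes 0.05 s, during which the arm holds its last target. There are 200 camera calls.

### The job

The turned wooden pattern on the work board is freshly sealed, so do not pick it up or drag it across: with the fingertips, push its top sideways so that it rolls over the board, bit by bit, until it lies along the strip of masking tape, resting on the tape with the strip running under it from end to end. Leave it lying still there, and leave the mould block, the cup, the jar and the bolt cutters where they are.

Things in the scene. Friction and masses are not known exactly. Their poses are not given: they have to be found in the camera images.
- roller_center (a point): Centre (on the axis, half-way along, 30 mm above the board) of the wooden pattern: a pale beech cylinder, 60 mm in diameter, 160 mm long, with an 18 mm spigot 12 mm long in each end, lying on the board; about 0.32 kg. x runs along its axis; y and z turn as it rolls (z up at the start). It stops within a few mm of a slow push.
- line_center (a point): Centre of the strip of pale masking tape, flush on top of the brown work board (460 x 640 mm, fixed, top 6 mm above the bench). The tape is 260 mm long along x, 16 mm wide along y; z up. The pattern starts 100 to 150 mm to one side of it, within 0.05 rad of parallel, and keeps its heading as it rolls. A fingertip that bears on its top moves twice as far as the pattern.
- mould: Bystander: reddish rubber mould block, 70 x 50 x 34 mm, on the board on the other side of the tape from the pattern. Origin at the centre of its underside, x along its length, z up.
- cup: Bystander: white cup, 72 mm in diameter at the rim and 75 mm tall, near a far corner of the board. Origin at the centre of its underside, z up.
- jar: Bystander: glass jar with a steel cap, 64 mm in diameter and 85 mm tall, near the other far corner of the board. Origin at the centre of its underside, z up.
- cutters: Bystander: pair of bolt cutters lying flat on the bench to the robot's right of the board, about 370 mm long and 24 mm thick. Origin under their middle, x along their length towards the jaws, z up.
Mind the look-alikes: they are no part of the job. Of the things shaped like the part that bears roller_center, the wooden one is meant.

How it is judged:
By the outcome, as a careful person would: the job done as asked, in the order asked, and still so for the second after the job is handed in, with the robot touching nothing.
It also fails if it takes over 48 s, if anything falls off the work surface, if the arm or the gripper's body presses on something with over 40 N, if the wrist force passes 120 N, or if a joint passes its speed limit or range.

## Working session

There is one attempt and no reset: what is moved stays moved. The work goes in short steps, Python scripts to look and compute and a tool call to move; the robot and the scene stay as the last step left them, time stands still between calls to the robot, and variables do not carry over. Pictures are saved under pics/ and viewed, at most 10 in all, crops included, and the job is handed in when it is done.

Besides the shell and the picture viewer there is one more tool, called after ">>>" as a command line: name --argument value ..., lists and objects as JSON in quotes. carry_out: Moves the arm, as the interface text tells. Its arguments: {"type":"object","properties":{"commands":{"type":"array","items":{"type":"number"}}},"required":["commands"]}

```bash
mkdir -p pics
cat > h.py <<'E'
import numpy as np, cv2
from rig import monitor, optics, env, nets
def ray(cam,u,v):
    m=optics.camera_model(cam); f=200/np.tan(np.radians(m["vfov"])/2)
    R=np.array(m["R"]);t=np.array(m["t"])
    return -R.T@t, R.T@np.array([(u-m["cx"])/f,(v-m["cy"])/f,1])
def onz(cam,u,v,z):
    c,d=ray(cam,u,v); return (c+d*(z-c[2])/d[2])[:2].round(1)
def snap(cam,name):
    im=optics.camera(cam); cv2.imwrite(f"pics/{name}.png",im[:,:,::-1]); return im
E
python3 - <<'E'
from h import *
for c in("top","side"):
    snap(c,c+"0")
    for n in("roller_center","line_center","mould"):
        print(c,n,[(d["extent"],d["conf"]) for d in nets.look_for(c,n)][:3])
    m=optics.camera_model(c);print(m["vfov"],-np.array(m["R"]).T@m["t"])
s=monitor.sense();print(s["time"],s["tcp_pos"],s["orientation"],s["width"])
E
```

```text
top roller_center [([134.9, 227.4, 162.7, 292.3], 0.93), ([113.4, 169.4, 174.3, 197.3], 0.75), ([232.5, 167.0, 258.8, 226.6], 0.74)]
top line_center [([181.2, 99.2, 415.3, 282.0], 0.82)]
top mould [([335.3, 169.9, 354.5, 194.9], 0.59)]
44.640147082197586 [ 345.91956344  -96.56577511 1484.84691468]
side roller_center [([191.2, 305.6, 250.4, 363.4], 0.96), ([255.3, 236.0, 318.8, 261.6], 0.85), ([278.2, 328.3, 342.0, 384.5], 0.82)]
side line_center [([192.9, 147.4, 381.8, 319.2], 0.94), ([302.0, 175.0, 326.9, 194.2], 0.51)]
side mould [([301.1, 175.5, 321.6, 194.2], 0.92)]
42.94663742868595 [ 120.72941216  939.40285964 1209.0920886 ]
0.4 [ 241.42661633 -630.27892724  256.16615666] [-1.79984520e+02  1.57682714e-03  2.09591389e+01] 1.0012346527983318
```

View pics/top0.png

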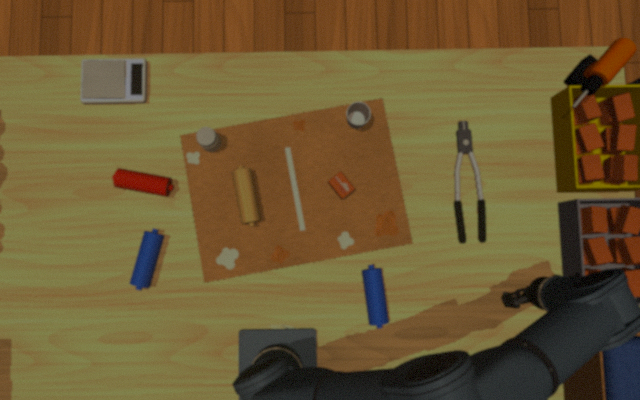

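View pics/side0.png

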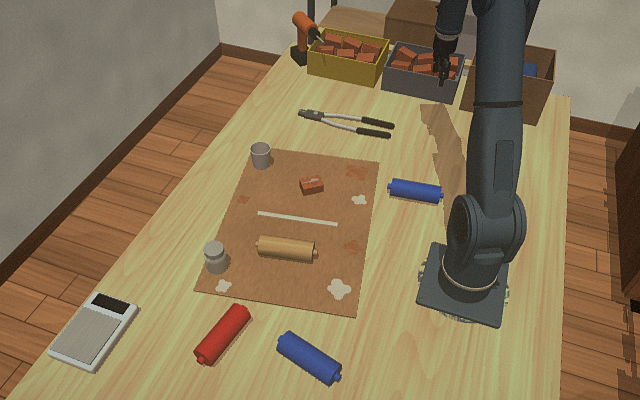

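The top picture shows the wooden pattern at about (246,195), the tape running from (288,148) to (301,230), and the mould at (342,185). The red and blue rollers are look-alikes. Next I'll segment for exact positions.

```bash
cat >> h.py <<'E'
def rect(mask,cam,z):
    n,l,s,c=cv2.connectedComponentsWithStats(mask.astype(np.uint8))
    k=1+np.argmax(s[1:,4]); v,u=np.nonzero(l==k)
    P=np.array([onz(cam,a,b,z) for a,b in zip(u,v)],np.float32)
    (cx,cy),(w,h),a=cv2.minAreaRect(P)
    mu=P.mean(0); e,V=np.linalg.eigh(np.cov((P-mu).T)); d=V[:,1]; d=d*np.sign(d[0])
    return mu.round(1),(round(cx,1),round(cy,1)),(round(w),round(h)),round(np.degrees(np.arctan2(d[1],d[0])),2),s[k,4]
def measure(cam,im,rr,tr):
    hsv=cv2.cvtColor(im,cv2.COLOR_RGB2HSV).astype(int); out=[]
    def box(b):
        m=np.zeros(im.shape[:2],bool); m[b[1]:b[3],b[0]:b[2]]=1; return m
    # roller: bright, moderate saturation; tape: bright, low saturation
    V=hsv[...,2];S=hsv[...,1]
    rm=box(rr)&(V>150)&(S>60); tm=box(tr)&(V>150)&(S<95)
    return rm,tm
E
python3 - <<'E'
from h import *
im=cv2.imread("pics/top0.png")[:,:,::-1].copy(); h=cv2.cvtColor(im,cv2.COLOR_RGB2HSV)
print("roller",h[195,232:262:2].tolist()); print("tape",h[190,288:302].tolist())
im2=cv2.imread("pics/side0.png")[:,:,::-1].copy(); h2=cv2.cvtColor(im2,cv2.COLOR_RGB2HSV)
print("side roller",h2[232:268:2,287].tolist()); print("side tape",h2[210:225,297].tolist())
for n,u,v,z in(("mould",342,185,30),("cup",358,116,70),("jar",207,140,85),("tape a",288,148,6),("tape b",301,230,6),("rol a",239,168,36),("rol b",253,224,36)): print(n,onz("top",u,v,z))
E
```

```text
roller [[16, 178, 113], [15, 167, 116], [16, 171, 100], [17, 163, 114], [18, 165, 127], [21, 159, 130], [22, 154, 126], [20, 151, 133], [20, 164, 131], [18, 158, 126], [17, 164, 107], [18, 172, 89], [17, 195, 72], [16, 176, 84], [14, 163, 97]]
tape [[17, 192, 110], [16, 179, 111], [16, 177, 111], [16, 141, 116], [17, 103, 121], [25, 59, 125], [30, 46, 127], [26, 47, 126], [28, 50, 128], [21, 73, 123], [18, 118, 121], [16, 173, 112], [15, 172, 111], [14, 166, 117]]
side roller [[14, 133, 144], [15, 130, 145], [15, 135, 147], [17, 118, 149], [16, 125, 179], [18, 125, 181], [22, 115, 180], [18, 124, 179], [17, 124, 177], [17, 127, 169], [17, 133, 148], [18, 126, 125], [19, 126, 103], [17, 144, 83], [14, 125, 106], [16, 134, 143], [16, 133, 150], [16, 127, 156]]
side tape [[14, 128, 153], [15, 139, 149], [16, 134, 154], [14, 127, 154], [13, 136, 150], [15, 146, 141], [18, 87, 161], [32, 39, 181], [30, 37, 184], [37, 35, 192], [19, 81, 151], [15, 128, 141], [14, 137, 145], [15, 134, 147], [15, 133, 149]]
mould [ 539.3 -202.5]
cup [ 739.8 -252. ]
jar [671.4 193.2]
tape a [660.4 -40.4]
tape b [407.  -76.6]
rol a [595.4 106.7]
rol b [426.   65.5]
```

Run:
```python
import cv2,numpy as np
a=cv2.imread("pics/top0.png")[155:235,210:310]; b=cv2.imread("pics/side0.png")[200:275,240:350]
a=cv2.resize(a,None,fx=4,fy=4,interpolation=cv2.INTER_CUBIC)*1.0*1.8
a=a.clip(0,255).astype('uint8')
b=cv2.resize(b,(440*800//880,300*800//880*1),interpolation=cv2.INTER_CUBIC)
o=np.zeros((320,800,3),np.uint8); o[:,:400]=a; o[:b.shape[0],400:]=b
cv2.imwrite("pics/z.png",o)
from h import *
im=cv2.imread("pics/top0.png")[:,:,::-1].copy(); h=cv2.cvtColor(im,cv2.COLOR_RGB2HSV).astype(int)
m=np.zeros((400,640),bool); m[140:238,280:310]=1
print("tape top",rect(m&(h[...,1]<110),"top",6))
im=cv2.imread("pics/side0.png")[:,:,::-1].copy(); h=cv2.cvtColor(im,cv2.COLOR_RGB2HSV).astype(int)
m=np.zeros((400,640),bool); m[205:230,250:345]=1
print("tape side",rect(m&(h[...,1]<90),"side",6))
```

```text
tape top (array([534.6, -59. ], dtype=float32), (535.3, -59.0), (261, 19), np.float64(9.6), np.int32(500))
tape side (array([535.3, -58.6], dtype=float32), (536.0, -58.3), (259, 18), np.float64(9.71), np.int32(327))
```

View pics/z.png

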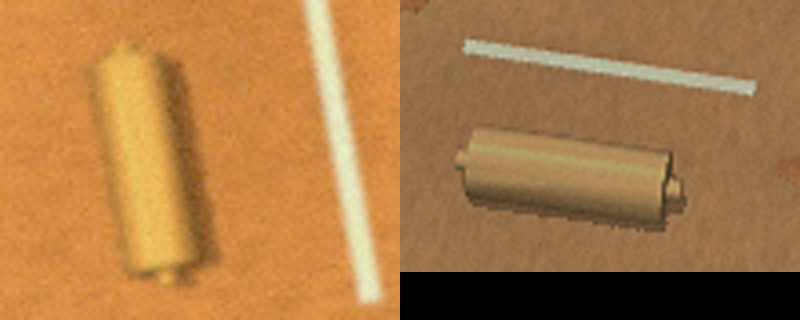

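The crop shows the pattern's spigot ends at top pixels (241,165.5) and (251.8,225.5), and side pixels (255.7,244) and (317.8,252.3).

Run:
```python
from h import *
for c,p in(("top",((241,165.5),(251.8,225.5))),("side",((255.7,244),(317.8,252.3)))):
    a,b=[onz(c,*q,36) for q in p]; d=a-b
    print(c,a,b,(a+b)/2,np.hypot(*d),np.degrees(np.arctan2(d[1],d[0])))
m=(np.array([535,-58.8]));t=np.radians(9.65);x=np.array([np.cos(t),np.sin(t)]);y=np.array([-x[1],x[0]])
for c,q in(("top",((241,165.5),(251.8,225.5))),("side",((255.7,244),(317.8,252.3)))):
    r=sum(onz(c,*p,36) for p in q)/2-m; print(r@x,r@y)
r=onz("top",342,185,30)-m; print("mould in tape frame",r@x,r@y)
print(nets.look_for("top","jar")[0],nets.look_for("top","cup")[0])
```

```text
top [602.9 100.7] [421.6  69.1] [512.25  84.9 ] 184.03328503289828 9.887144662280617
side [601.1 105.6] [419.   69.5] [510.05  87.55] 185.64379871140326 11.213087808989311
1.6602151228976996 145.48022609875784
-0.06443797325429719 148.46151301851805
mould in tape frame -19.8491499930504 -142.38746870618
{'extent': [194.6, 130.6, 224.1, 152.0], 'conf': 0.88} {'extent': [343.2, 103.0, 369.0, 129.5], 'conf': 0.81}
```

>>> carry_out --commands '[0,1,-0.15,0,0,0,-0.48,0,1,-0.15,0,0,0,-0.48,0,1,-0.15,0,0,0,-0.48,0,1,-0.15,0,0,0,-0.48,0,1,-0.15,0,0,0,-0.48,0,1,-0.15,0,0,0,-0.48,0,1,-0.15,0,0,0,-0.48,0,1,-0.15,0,0,0,-0.48]'

```text
time: 1.3
tcp_pos: [401.1, -506.0, 256.4]
orientation: [180.0, -0.0, 40.3]
ft_force: [-0.0, 0.5, -0.3]
width: 1.0
gripper_force: 0.0
```

>>> carry_out --commands '[0,1,-0.15,0,0,0,-0.48,0,1,-0.15,0,0,0,-0.48,0,1,-0.15,0,0,0,-0.48,0,1,-0.15,0,0,0,-0.48,0,1,-0.15,0,0,0,-0.48,0,1,-0.15,0,0,0,-0.48,0,1,-0.15,0,0,0,-0.48,0,1,-0.15,0,0,0,-0.48]'

```text
time: 2.1
tcp_pos: [510.2, -336.8, 256.4]
orientation: [180.0, -0.0, 59.5]
ft_force: [-0.0, 0.4, 0.4]
width: 0.998
gripper_force: 0.0
```

>>> carry_out --commands '[0,1,-0.15,0.2,0,0,-0.48,0,1,-0.15,0.2,0,0,-0.48,0,1,-0.15,0.2,0,0,-0.48,0,1,-0.15,0.2,0,0,-0.48,0,1,-0.15,0.2,0,0,-0.48,0,1,-0.15,0.2,0,0,-0.48,0,1,-0.15,0.2,0,0,-0.48,0,1,-0.15,0.2,0,0,-0.48]'

```text
time: 2.9
tcp_pos: [557.6, -141.2, 216.2]
orientation: [180.0, 0.0, 78.6]
ft_force: [0.5, -0.6, 0.5]
width: 1.002
gripper_force: 0.0
```

>>> carry_out --commands '[0,1,-0.24,0.55,0,0,-0.55,0,1,-0.24,0.55,0,0,-0.55,0,1,-0.24,0.55,0,0,-0.55,0,1,-0.24,0.55,0,0,-0.55,0,1,-0.24,0.55,0,0,-0.55,0,1,-0.24,0.55,0,0,-0.55,0,1,-0.24,0.55,0,0,-0.55,0,1,-0.24,0.55,0,0,-0.55]'

```text
time: 3.7
tcp_pos: [516.0, 59.0, 106.0]
orientation: [180.0, -0.0, 100.7]
ft_force: [0.1, 1.1, 0.3]
width: 1.0
gripper_force: 0.0
```

>>> carry_out --commands '[0,0.75,0,0,0,0,0,0,0.75,0,0.3,0,0,0,0,0,0,0.3,0,0,0,0,0,0,0.3,0,0,0,0,0,0,0,0,0,0]'

```text
time: 4.2
tcp_pos: [508.8, 93.6, 82.8]
orientation: [-179.9, 0.0, 100.5]
ft_force: [0.5, -0.3, 0.8]
width: 0.999
gripper_force: 0.0
```

Run:
```python
from h import *
b=cv2.resize(snap("side","s1")[180:290,220:370],(750,550),interpolation=cv2.INTER_CUBIC)
cv2.imwrite("pics/s1z.png",b[:,:,::-1])
print(monitor.sense()["tcp_pos"],monitor.sense()["ft_force"])
```

```text
[509.05681873  93.6112751   83.27955578] [0.39504326 0.41829011 0.43405753]
```

View pics/s1z.png

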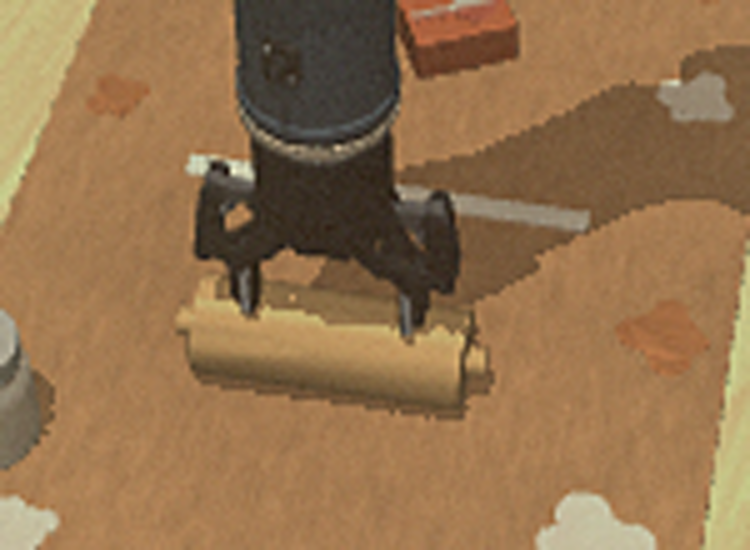

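Both fingertips stand just above the pattern's top (crop pixels about (245,305) and (408,330)), evenly straddling its middle. Now I'll lower gently until they touch.

>>> carry_out --commands '[0,0,0,0.08,0,0,0,0,0,0,0.04,0,0,0,0,0,0,0.02,0,0,0,0,0,0,0,0,0,0]'

```text
time: 4.65
tcp_pos: [509.2, 94.7, 80.4]
orientation: [180.0, 0.0, 100.5]
ft_force: [0.9, 0.6, 0.1]
width: 0.995
gripper_force: 0.0
```

>>> carry_out --commands '[0,0,0,0.04,0,0,0,0,0,0,0.04,0,0,0,0,0,0,0,0,0,0]'

```text
time: 4.95
tcp_pos: [509.1, 94.9, 78.2]
orientation: [-180.0, -0.0, 100.6]
ft_force: [0.7, 0.6, 0.3]
width: 1.001
gripper_force: 0.0
```

>>> carry_out --commands '[0,0,0,0.04,0,0,0,0,0,0,0,0,0,0]'

```text
time: 5.15
tcp_pos: [509.2, 95.1, 77.7]
orientation: [180.0, 0.0, 100.6]
ft_force: [-1.3, -1.0, 6.8]
width: 1.001
gripper_force: 3.4
```

>>> carry_out --commands '[0,-0.1,0,0.01,0,0,0,0,-0.2,0,0,0,0,0,0,-0.2,0,0,0,0,0,0,-0.2,0,0,0,0,0,0,-0.2,0,0,0,0,0,0,-0.2,0,0,0,0,0]'

```text
time: 5.75
tcp_pos: [514.3, 67.8, 77.8]
orientation: [180.0, 0.0, 100.6]
ft_force: [-2.2, 0.4, 11.3]
width: 1.001
gripper_force: 5.5
```

Run:
```python
from h import *
b=cv2.resize(snap("side","s2")[180:290,220:370],(750,550),interpolation=cv2.INTER_CUBIC)
cv2.imwrite("pics/s2z.png",b[:,:,::-1])
print(monitor.sense()["tcp_pos"],monitor.sense()["ft_force"])
```

```text
[514.46536963  66.74627773  77.71611824] [-3.00064906 -1.94442462 11.78242199]
```

View pics/s2z.png

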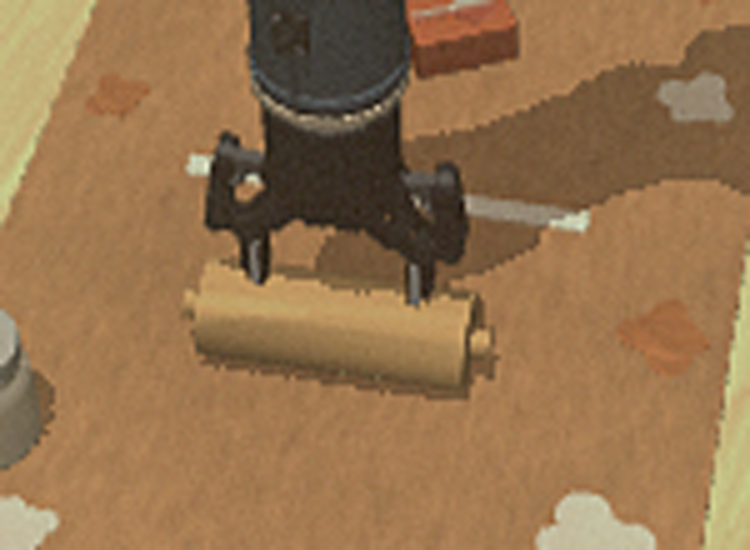

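The pattern has rolled with the fingertips; its near edge moved from about (410,415) to (410,395) in the crop, heading unchanged. I'll finish this stroke, lift, step back and push again.

>>> carry_out --commands '[0,-0.2,0,0,0,0,0,0,-0.2,0,0,0,0,0,0,0,0,0,0,0,0,0,0,0,-0.2,0,0,0,0,0.4,0,0,0,0,0,0,0.4,0,0,0,0,0,0,0,0,0.2,0,0,0,0,0,0,0,0,0,0]'

```text
time: 6.6
tcp_pos: [512.6, 79.2, 77.2]
orientation: [179.9, -0.0, 100.7]
ft_force: [-1.3, 0.8, 11.3]
width: 1.001
gripper_force: 5.3
```

>>> carry_out --commands '[0,-0.2,0,0,0,0,0,0,-0.2,0,0,0,0,0,0,-0.2,0,0,0,0,0,0,-0.2,0,0,0,0,0,0,-0.2,0,0,0,0,0,0,-0.2,0,0,0,0,0,0,-0.2,0,0,0,0,0,0,-0.2,0,0,0,0,0]'

```text
time: 7.4
tcp_pos: [520.2, 38.7, 77.6]
orientation: [179.9, 0.0, 100.6]
ft_force: [-0.9, -0.8, 11.5]
width: 1.006
gripper_force: 5.7
```

>>> carry_out --commands '[0,0,0,0,0,0,0,0,0,0,-0.2,0,0,0,0,0.4,0,0,0,0,0,0,0.4,0,0,0,0,0]'

```text
time: 7.8
tcp_pos: [515.7, 59.0, 81.8]
orientation: [-180.0, -0.0, 100.6]
ft_force: [0.1, -0.3, 0.0]
width: 1.001
gripper_force: 0.0
```

Run:
```python
from h import *
b=cv2.resize(snap("side","s3")[180:290,220:370],(750,550),interpolation=cv2.INTER_CUBIC)
cv2.imwrite("pics/s3z.png",b[:,:,::-1])
s=monitor.sense();print(s["time"],s["tcp_pos"],s["ft_force"])
```

```text
7.85 [515.39089506  61.42274259  81.86150214] [-0.93943225  2.57587061 -0.52367268]
```

View pics/s3z.png

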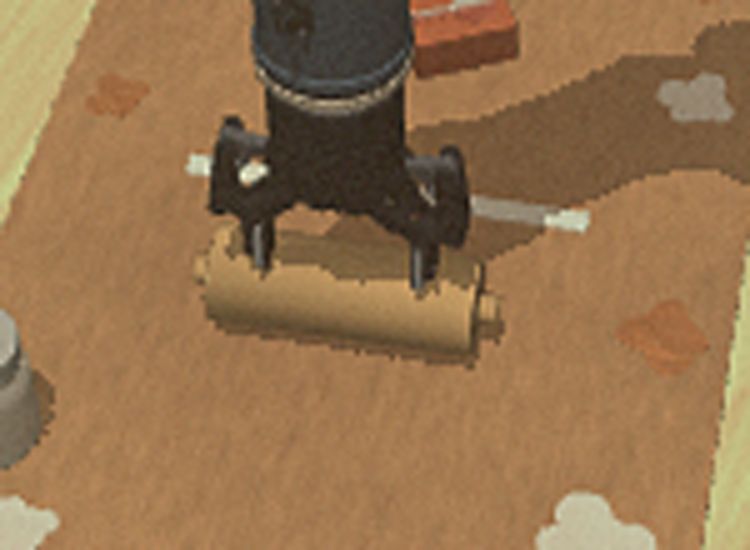

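The pattern keeps its heading; spigot ends are at crop (195,265) and (502,315), i.e. side pixels (259,233) and (320.4,243).

```bash
cat >> h.py <<'E'
T=np.array([535,-58.8]);th=np.radians(9.65);X=np.array([np.cos(th),np.sin(th)]);Y=np.array([-X[1],X[0]])
def sp(cam,p,q):
    a,b=onz(cam,*p,36),onz(cam,*q,36);d=a-b;c=(a+b)/2
    print("centre",c,"head",np.degrees(np.arctan2(d[1],d[0])),"tape frame",(c-T)@X,(c-T)@Y)
E
python3 - <<'E'
from h import *
sp("side",(259,233),(320.4,243))
s=monitor.sense();print((s["tcp_pos"][:2]-T)@Y)
E
```

```text
centre [516.8  48.7] head 8.98211738497906 tape frame 0.07765881112946377 109.02973892066814
121.80866336970222
```

>>> carry_out --commands '[0,0,0,0.2,0,0,0,0,0,0,0,0,0,0,0,-0.22,0,0,0,0,0,0,-0.22,0,0,0,0,0,0,-0.22,0,0,0,0,0,0,-0.22,0,0,0,0,0,0,-0.22,0,0,0,0,0,0,-0.22,0,0,0,0,0]'

```text
time: 8.65
tcp_pos: [522.5, 25.5, 77.7]
orientation: [179.9, 0.0, 100.6]
ft_force: [-1.8, -0.4, 16.5]
width: 1.001
gripper_force: 8.2
```

>>> carry_out --commands '[0,-0.22,0,0,0,0,0,0,-0.22,0,0,0,0,0,0,0,0,0,0,0,0,0,0,0,-0.2,0,0,0,0,0.44,0,0,0,0,0,0,0.44,0,0,0,0,0]'

```text
time: 9.25
tcp_pos: [519.7, 37.3, 81.8]
orientation: [-180.0, -0.0, 100.5]
ft_force: [-0.7, 0.7, 0.5]
width: 1.003
gripper_force: 0.0
```

>>> carry_out --commands '[0,0,0,0.2,0,0,0,0,0,0,0,0,0,0,0,-0.22,0,0,0,0,0,0,-0.22,0,0,0,0,0,0,-0.22,0,0,0,0,0,0,-0.22,0,0,0,0,0,0,-0.22,0,0,0,0,0,0,-0.22,0,0,0,0,0]'

```text
time: 10.05
tcp_pos: [526.5, 4.0, 77.7]
orientation: [179.9, 0.0, 100.6]
ft_force: [-1.8, 0.0, 16.3]
width: 0.999
gripper_force: 8.0
```

>>> carry_out --commands '[0,-0.22,0,0,0,0,0,0,-0.22,0,0,0,0,0,0,0,0,0,0,0,0,0,0,0,-0.2,0,0,0,0,0.44,0,0,0,0,0,0,0.44,0,0,0,0,0]'

```text
time: 10.65
tcp_pos: [523.7, 15.8, 81.8]
orientation: [-180.0, -0.0, 100.5]
ft_force: [-0.3, 0.3, -0.6]
width: 0.997
gripper_force: 0.0
```

Run:
```python
from h import *
b=cv2.resize(snap("side","s4")[180:290,220:370],(750,550),interpolation=cv2.INTER_CUBIC)
cv2.imwrite("pics/s4z.png",b[:,:,::-1])
s=monitor.sense();print(s["time"],s["tcp_pos"],(s["tcp_pos"][:2]-T)@Y)
```

```text
10.7 [523.38336891  18.4929448   81.82901486] 78.14654529184233
```

View pics/s4z.png

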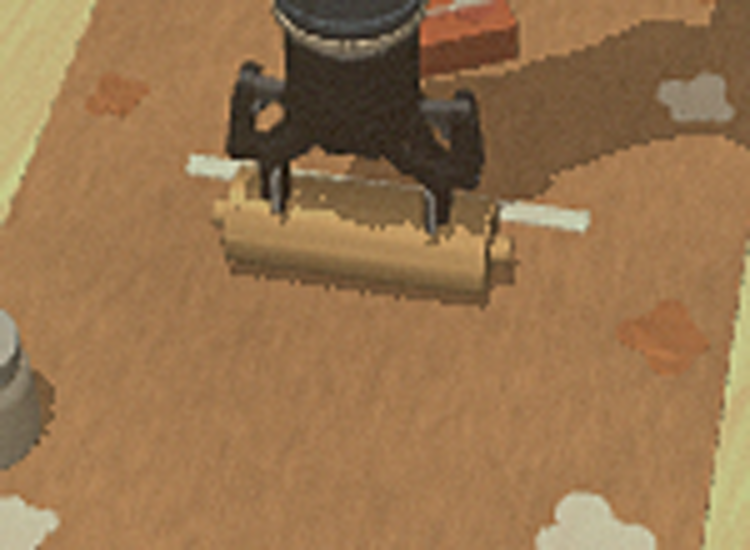

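The pattern now lies with its spigot ends at crop (215,210) and (513,245), just short of the tape and still about parallel. Two more strokes.

>>> carry_out --commands '[0,0,0,0.18,0,0,0,0,0,0,0,0,0,0,0,-0.22,0,0,0,0,0,0,-0.22,0,0,0,0,0,0,-0.22,0,0,0,0,0,0,-0.22,0,0,0,0,0,0,-0.22,0,0,0,0,0,0,-0.22,0,0,0,0,0]'

```text
time: 11.5
tcp_pos: [530.5, -18.8, 77.8]
orientation: [180.0, 0.0, 100.5]
ft_force: [0.1, -0.0, 5.2]
width: 0.999
gripper_force: 2.7
```

>>> carry_out --commands '[0,-0.22,0,0,0,0,0,0,-0.22,0,0,0,0,0,0,0,0,0,0,0,0,0,0,0,-0.2,0,0,0,0,0.44,0,0,0,0,0,0,0.44,0,0,0,0,0]'

```text
time: 12.1
tcp_pos: [527.7, -6.0, 82.5]
orientation: [-180.0, -0.0, 100.5]
ft_force: [0.3, 0.6, 0.6]
width: 0.999
gripper_force: 0.0
```

>>> carry_out --commands '[0,0,0,0.2,0,0,0,0,0,0,0,0,0,0,0,-0.22,0,0,0,0,0,0,-0.22,0,0,0,0,0,0,-0.22,0,0,0,0,0,0,-0.22,0,0,0,0,0,0,-0.22,0,0,0,0,0,0,-0.22,0,0,0,0,0]'

```text
time: 12.9
tcp_pos: [534.2, -40.7, 77.8]
orientation: [-180.0, 0.0, 100.5]
ft_force: [-1.2, -0.7, 5.3]
width: 0.999
gripper_force: 2.7
```

>>> carry_out --commands '[0,-0.22,0,0,0,0,0,0,-0.22,0,0,0,0,0,0,0,0,0,0,0,0,0,0,0,-0.2,0,0,0,0,0.44,0,0,0,0,0,0,0.44,0,0,0,0,0]'

```text
time: 13.5
tcp_pos: [532.1, -27.9, 82.7]
orientation: [180.0, -0.0, 100.5]
ft_force: [-0.0, 0.1, 0.7]
width: 0.999
gripper_force: 0.0
```

Run:
```python
from h import *
sp("side",(263,222),(322.6,229))
b=cv2.resize(snap("side","s5")[160:270,220:370],(750,550),interpolation=cv2.INTER_CUBIC)
cv2.imwrite("pics/s5z.png",b[:,:,::-1])
s=monitor.sense();print(s["time"],s["tcp_pos"],(s["tcp_pos"][:2]-T)@Y)
```

```text
centre [526.45  -0.55] head 12.08826071139728 tape frame 1.335378047580205 58.85899901858713
13.55 [531.69823262 -25.06702406  82.67572743] 33.80913104308874
```

View pics/s5z.png

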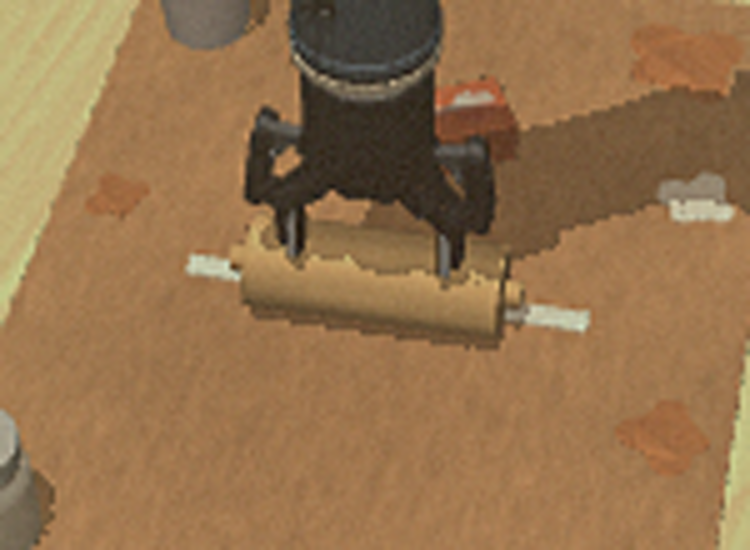

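>>> carry_out --commands '[0,0,0,-1,0,0,0,0,0.8,0,-1,0,0,0,0,1,0,-1,0,0,0,0,1,0,0,0,0,0,0,1,0,0,0,0,0,0,1,0,0,0,0,0,0,0.2,0,0,0,0,0]'

```text
time: 14.25
tcp_pos: [508.3, 98.5, 157.8]
orientation: [180.0, -0.1, 100.9]
ft_force: [0.8, 0.1, -0.3]
width: 1.002
gripper_force: 0.0
```

Run:
```python
from h import *
sp("side",(266.6,211),(324.6,219.4))
a=snap("top","t6")[135:245,250:350]; b=snap("side","s6")[190:240,250:350]
a=cv2.resize(a,(400,440),interpolation=cv2.INTER_CUBIC);a=(a*1.8).clip(0,255).astype('uint8')
b=cv2.resize(b,(400,200),interpolation=cv2.INTER_CUBIC)
o=np.zeros((440,800,3),np.uint8); o[:,:400]=a; o[:200,400:]=b
cv2.imwrite("pics/z6.png",o[:,:,::-1])
```

```text
centre [534.45 -43.05] head 9.896411527572408 tape frame 2.0979411791066576 15.619335543133982
```

View pics/z6.png

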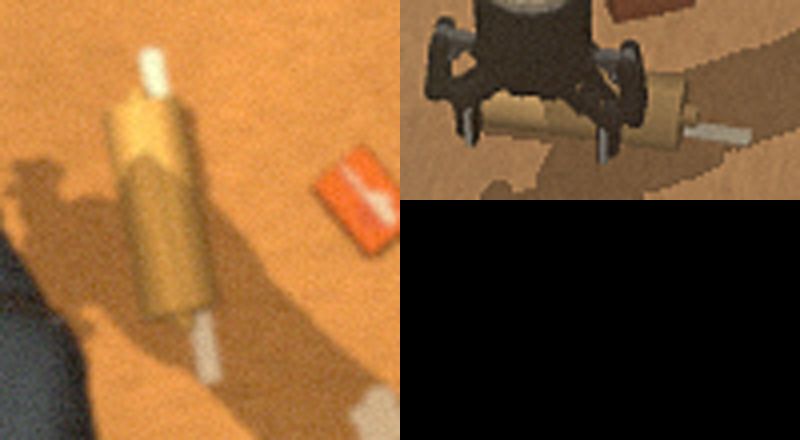

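In the top crop the pattern partly covers the tape from the left. Its spigot ends are at (135,88) and (183,326), i.e. top pixels (283.8,157) and (295.8,216.5).

Run:
```python
from h import *
sp("top",(283.8,157),(295.8,216.5))
# body side edges by crop: left edge mid, right edge mid
for l,r in(((108,118),(183,103)),((125,220),(203,205)),((144,312),(213,300))):
    f=lambda p:(onz("top",250+p[0]/4,135+p[1]/4,36)-T)@Y
    print(f(l),f(r))
print((monitor.sense()["tcp_pos"][:2]-T)@X,(monitor.sense()["tcp_pos"][:2]-T)@Y)
```

```text
centre [536.4 -45.3] head 10.55060576276809 tape frame 3.6431833939303053 13.074295956501459
38.69518387808437 -18.847276313430527
39.971587602161534 -19.525809933583563
38.37789437970076 -13.751183164621303
0.11602697269271632 156.77587092452708
```

>>> carry_out --commands '[0,-1,0,0,0,0,0,0,-1,0,0.5,0,0,0,0,-1,0,0.5,0,0,0,0,-1,0,0.5,0,0,0,0,-1,0,0.5,0,0,0,0,-0.5,0,0.5,0,0,0,0,0,0,0.5,0,0,0,0,0,0,0,0,0,0]'

```text
time: 15.15
tcp_pos: [533.4, -40.2, 80.9]
orientation: [-179.9, -0.1, 100.6]
ft_force: [-0.2, 1.6, 0.2]
width: 1.002
gripper_force: 0.0
```

Run:
```python
from h import *
s=monitor.sense();print(s["time"],s["tcp_pos"],s["orientation"],(s["tcp_pos"][:2]-T)@X,(s["tcp_pos"][:2]-T)@Y)
```

```text
15.15 [533.38480416 -40.17936187  80.91746528] [-1.79854440e+02 -6.79617579e-02  1.00555077e+02] 1.5290202869748628 18.627912362598238
```

Now lower 3 mm, push 25 mm slowly, hold briefly, then lift and retreat.

>>> carry_out --commands '[0,0,0,0.1,0,0,0,0,0,0,0.04,0,0,0,0,0,0,0,0,0,0]'

```text
time: 15.45
tcp_pos: [534.6, -39.8, 79.4]
orientation: [180.0, -0.0, 100.6]
ft_force: [-0.2, 0.7, 0.5]
width: 1.003
gripper_force: 0.0
```

>>> carry_out --commands '[0,0,0,0.08,0,0,0,0,0,0,0,0,0,0]'

```text
time: 15.65
tcp_pos: [534.9, -40.4, 77.8]
orientation: [179.9, 0.0, 100.6]
ft_force: [-1.0, 0.4, 5.7]
width: 1.0
gripper_force: 3.1
```

>>> carry_out --commands '[0,-0.1,0,0,0,0,0,0,-0.16,0,0,0,0,0,0,-0.16,0,0,0,0,0,0,-0.16,0,0,0,0,0,0,-0.16,0,0,0,0,0,0,-0.16,0,0,0,0,0,0,-0.1,0,0,0,0,0,0,0,0,0,0,0,0]'

```text
time: 16.45
tcp_pos: [539.6, -65.7, 77.7]
orientation: [179.9, 0.0, 100.5]
ft_force: [-0.1, -0.4, 4.9]
width: 1.001
gripper_force: 3.0
```

>>> carry_out --commands '[0,0,0,0,0,0,0,0,0,0,-0.4,0,0,0,0,0,0,-1,0,0,0,0,0.8,0,-1,0,0,0,0,1,0,-1,0,0,0,0,1,0,-1,0,0,0,0,1,0,-1,0,0,0,0,1,0,-1,0,0,0]'

```text
time: 17.25
tcp_pos: [516.5, 53.8, 238.9]
orientation: [180.0, -0.0, 100.6]
ft_force: [0.9, -0.4, -0.2]
width: 1.004
gripper_force: 0.0
```

>>> carry_out --commands '[0,1,0,-1,0,0,0,0,1,0,-1,0,0,0,0,1,0,0,0,0,0,0,1,0,0,0,0,0]'

```text
time: 17.65
tcp_pos: [498.4, 152.2, 288.7]
orientation: [179.9, -0.0, 100.6]
ft_force: [-0.6, -0.5, -0.9]
width: 1.002
gripper_force: 0.0
```

Run:
```python
from h import *
a=snap("top","t7")[135:245,250:350]; b=snap("side","s7")[170:240,250:350]
a=cv2.resize(a,(500,550),interpolation=cv2.INTER_CUBIC);a=(a*1.8).clip(0,255).astype('uint8')
b=cv2.resize(b,(300,210),interpolation=cv2.INTER_CUBIC)
o=np.zeros((550,800,3),np.uint8); o[:,:500]=a; o[:210,500:]=b
cv2.imwrite("pics/z7.png",o[:,:,::-1]); s=monitor.sense();print(s["time"],s["tcp_pos"])
```

```text
17.75 [497.45703387 154.97572597 288.26473108]
```

View pics/z7.png

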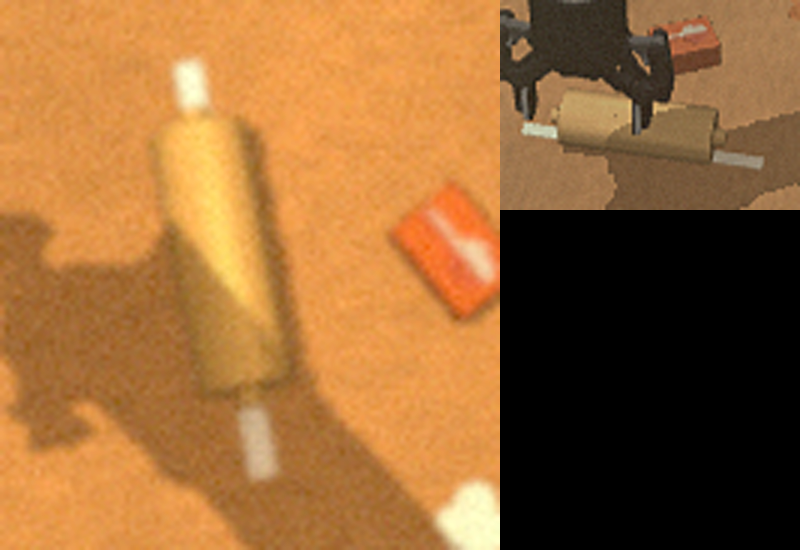

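In the last crop the pattern lies over the tape, with the strip emerging centrally at both ends. Spigot ends are at (195,112) and (248,403) in the top crop, and (553,117) and (725,139) in the side crop. I'll work out the residual offset.

Run:
```python
from h import *
sp("top",(289,157.4),(299.6,215.6)); sp("side",(267.7,209),(325,216.3))
im=cv2.imread("pics/t7.png")[:,:,::-1].copy().astype(float)
g=cv2.GaussianBlur(im,(0,0),.7)
# hue-ish ratio G/R and S-free of shadow: board vs beech
for q in(-60,-30,0,30,60):
    row=[]
    for p in range(-50,52,4):
        w=np.array([*(T+X*q+Y*p),36.]); m=optics.camera_model("top");f=200/np.tan(np.radians(m["vfov"])/2)
        c=np.array(m["R"])@w+m["t"]; u=c[0]/c[2]*f+m["cx"];v=c[1]/c[2]*f+m["cy"]
        r=cv2.getRectSubPix(g.astype(np.float32),(1,1),(u,v))[0,0]; row.append(round(float(100*r[1]/r[0])))
    print(q,row)
```

```text
centre [536.9  -58.85] head 9.430716559206115 tape frame 1.8647337877322885 -0.3677878476642566
centre [536.1  -53.85] head 11.168126788228447 tape frame 1.9141993198064293 4.695566096228719
-60 [66, 65, 65, 65, 66, 67, 70, 71, 70, 71, 72, 71, 71, 72, 71, 71, 71, 71, 71, 70, 68, 65, 65, 65, 65, 66]
-30 [66, 66, 66, 65, 66, 67, 70, 71, 71, 72, 74, 74, 72, 71, 71, 71, 71, 71, 71, 69, 67, 66, 65, 65, 66, 65]
0 [66, 66, 66, 65, 65, 68, 70, 71, 71, 72, 76, 81, 85, 83, 79, 74, 73, 71, 69, 69, 68, 66, 65, 65, 65, 66]
30 [66, 66, 66, 66, 66, 67, 69, 71, 71, 72, 76, 80, 84, 83, 79, 75, 72, 72, 71, 71, 68, 66, 66, 66, 66, 67]
60 [66, 66, 66, 66, 66, 68, 70, 71, 71, 72, 74, 79, 81, 80, 77, 75, 73, 72, 71, 70, 68, 67, 66, 66, 67, 66]
```

The top view puts the body edges at about -28.5 and +29.5 mm from the tape axis all along its length, so the pattern is centred within about 1 mm and parallel. I'll check that it is still, then hand in.

Run:
```python
from h import *
a=cv2.imread("pics/t7.png")[:,:,::-1][150:225,275:315].astype(float)
for i in range(6): im=optics.camera("top")
b=im[150:225,275:315].astype(float)
A,B=[cv2.GaussianBlur(z[...,1]/z[...,0].clip(1),(0,0),1.5).astype(np.float32) for z in(a,b)]
sh=cv2.phaseCorrelate(A,B,cv2.createHanningWindow((40,75),cv2.CV_32F)); print(sh)
if abs(sh[0][0])<.3: print(env.sign_off())
```

```text
((0.2941958861799847, 0.33645280080232), 0.8787150758107504)
the job is handed in; nothing more can be done
None
```

I rolled the pattern onto the tape with fingertip pushes on its top, and the job is handed in at about 18 s with no verdict returned. The top camera puts it centred within about 1 mm and parallel; a rough side-camera reading said 5 mm off. The stillness check showed a 0.3-pixel shift (about 1 mm), just under my limit and possibly noise. I never touched the bystanders, but made no final check of where they stand.

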